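Trip-test the charger's breaker

ROBOT

A 7-joint arm with a two-finger parallel gripper is mounted at the origin on a cart in front of the work surface, level with it; the furniture and walls round the work are solid. World frame = base frame: x ahead of the robot, y to its left, z up, the work surface at z = 0. Lengths are in m, angles in degrees, forces in N, time in s.
With the tool pointing down it reaches from about 0.425 to 0.875 m from the base axis. Payload 4.7 kg.
Tool frame: the origin (TCP) lies on the mounting face of the last link; the fingertips stand 182 mm ahead of it and the grasp point (between the pads) lies 164 mm ahead of it; z points along the fingers, y is the line along which they close (so a half turn about z gives the same grasp; the last joint's range is limited). The gripper opens to 87 mm and grips with 3 to 60 N. Pads are 19 mm wide; open, the fingers measure 117 mm over their backs; the gripper's body (75 mm by 190 mm) begins 51 mm behind the grasp point.
Start: joints at [-63.077, 18.392, -4.016, 83.108, 1.295, 78.541, -3.26], TCP at [0.286, 0.584, 0.405] pointing down, gripper open.
Joint ranges: [-163.93, 163.93], [-17.29, 119.83], [-79.2, 71.16], [3.27, 140.29], [-89.18, 269.18], [5.43, 117.66], [-154.24, 154.24]. Speed limits (degrees/s): [147.25, 147.25, 180, 180, 180, 180, 180].

INTERFACE

Orientations are given as [roll, pitch, yaw] about the fixed x, y, z axes, in that order (R = Rz(yaw) Ry(pitch) Rx(roll)).
In Python, from cell import env gives the robot as it stands.
- The arm moves only by the tool servo_tool, never from a script. Its argument "plan" is a list of rows, each an object with "xyz": the shift along the tool's x, y, z in cm, a list of three; "twist": the turn, a rotation vector about the tool's x, y, z in degrees, a list of three; "jaw": the closure, from 0 (fully open) to 1 (shut). In form: [{"xyz": [x, y, z], "twist": [wx, wy, wz], "jaw": jaw}, ...]. A call has 1 to 10 rows; each row is the pose to reach, as a shift and turn from the pose commanded when the call began, along the tool's axes at that moment; what a row does not reach only later rows make up. A row lasts 1/12 s, in which the tool goes at most 41.7 mm and 7.16 degrees, less where a joint would pass 70% of its speed; a pose out of reach is approached as far as the arm can. A call with a gripper value outside its range is refused whole. The fingers move at their own pace and stop on an object; "newtons" is the grip in N (left out, the last holds). Time passes only in rows, so rows that repeat a pose let the fingers close. It gives the time, the measured TCP pose, the force, the opening and the grip force at its end, in the units of the state.
- env.get_obs(): the state, without advancing time (a new reading comes with each control period).
- env.read_camera(name): name is "scene" or "top"; returns a dict with "img" (420x560x3 uint8, red, green, blue), "camera_matrix" (3x3 intrinsics, pixels), "R" (3x3) and "t" (3): a world point X has camera coordinates R X + t. Camera axes: x right, y down, z forward; pixel columns grow to the right and rows downward; lengths in m; the calibration is good to about 2 mm. A picture is of the moment at which its call begins. There is no depth.
- env.sign_off(): hands the job in; it is judged then, once.
The state is a dict: "time_s": time; "qpos": joint angles; "joint_velocities": joint speeds; "effort": joint torques, N m; "tool_pos": TCP position; "tool_rot": TCP orientation; "force": force on the tool from outside, world axes, zero at the start; "wrist_torque": the same for the moment, N m; "grip_width": finger opening in m; "grasp_force": force on a finger pad.
Only numpy, scipy, OpenCV 4.12 (cv2) and the standard library are available. Lean on these libraries where they do the work, as an engineer would, in place of code of your own. Each camera call takes 0.05 s, during which the arm holds its last target. There are 200 camera calls.

TASK

Do the trip test on the breaker that feeds the plug-in charger: with the fingertips press its round test button lightly until its lever snaps over to tripped, then push that lever back to on. The breaker directly in front of a socket feeds it; leave the other breaker on and untouched, and disturb nothing else.

Things in the scene. Friction and masses are not known exactly. Their poses are not given: they have to be found in the camera images.
- power_box: grey steel box fixed to the bench, 336 (y) x 226 (x) mm, flat top at z 70 mm. Origin: centre of its underside; +x to its back (away from the robot), +y to its left. Two breakers in front at x -52, y +80 and -80 mm: grey bodies 74 x 98 mm, flat tops at z 79 mm, each with a black lever (y 21 mm less than its centre) and a white test button (y 21 mm more). A socket behind each at x +52 mm
- charger: plug-in charger, plain black rounded block with thin cooling slots on top, 50 x 60 x 44 mm (top 122 mm above the bench), plugged into one of the two sockets and fixed there. Origin: centre of its underside
- timer: plug-in timer switch, white drum 59 mm across and 41 mm high with a toothed dial on top, plugged into the other socket and fixed there. Origin: centre of its underside
- socket_left (a point): centre of the left (+y) socket's face, 77 mm above the bench
- socket_right (a point): centre of the right (-y) socket's face, 77 mm above the bench
- breaker_left (a point): point on the left breaker's flat top in the middle of its lever (the lever's pivot is 3 mm below it, along the box's y axis)
- breaker_right (a point): the same point on the right breaker
- lever_left_tip (a point): middle of the free end of the left breaker's lever: a black paddle 21 mm wide (box y) and 9 mm thick whose end is 31 mm from the pivot. On: it leans 0.42 rad towards the box's back; tripped: it leans 0.42 rad towards the front
- lever_right_tip (a point): the same point of the right breaker's lever
- test_left_top (a point): centre of the top of the left breaker's test button: a round white cap, 17 mm across, standing 10 mm above the breaker's flat top when free
- test_right_top (a point): the same point of the right breaker's test button
- lever_left (a joint): left breaker's lever: 0 = on (leaning to the back), 0.84 rad = tripped (leaning to the front). A spring throws it to whichever end it is nearer; pushing it over at its end takes about 2 N
- lever_right (a joint): the same for the right breaker's lever
- test_left (a joint): left test button: 0 = free, 0.006 m = fully down; springs back by itself. It takes 2 N at first, about 9 N from 1 mm down, then less; the breaker trips (its lever snaps over) 4 to 5 mm down
- test_right (a joint): the same for the right test button
- tape_roll: black roll of insulating tape, 58 mm across, 18 mm high, loose on the box's top between the two sockets; to be left alone. Origin: centre of its underside
- screwdriver: loose screwdriver with a yellow handle, 191 mm long, on the bench in front of the box; to be left alone. Origin: centre of its underside
- combi_pliers: loose pliers, 178 mm long, on the bench left of the box; to be left alone. Origin: centre of its underside
- tape_rule: loose tape measure, 38 x 85 x 60 mm, on the bench right of the box; to be left alone. Origin: centre of its underside. (High over the bench on this side, near x 0.50, y -0.30 m, a white socket block about 0.1 m across hangs on a lead, its underside at z 0.66 m: the arm must pass clear of it)

How it is judged:
By the outcome, as a careful person would: the job done as asked, in the order asked, and still so for the second after the job is handed in, with the robot touching nothing.
It also fails if it takes over 45 s, if anything falls off the work surface, if the arm or the gripper's body presses on something with over 40 N, if the wrist force passes 120 N, or if a joint passes its speed limit or range.

## Working session

There is one attempt and no reset: what is moved stays moved. The work goes in short steps, Python scripts to look and compute and a tool call to move; the robot and the scene stay as the last step left them, time stands still between calls to the robot, and variables do not carry over. Pictures are saved under pics/ and viewed, at most 10 in all, crops included, and the job is handed in when it is done.

Besides the shell and the picture viewer there is one more tool, called after "Request:" as name(argument=value, ...), one argument or row to a line, values as JSON. servo_tool: Moves the arm, as the interface text tells. Its arguments: {"type":"object","properties":{"plan":{"type":"array","items":{"type":"object","properties":{"xyz":{"type":"array","items":{"type":"number"}},"twist":{"type":"array","items":{"type":"number"}},"jaw":{"type":"number"}}}},"newtons":{"type":"number"}},"required":["plan"]}

```bash
mkdir -p pics
cat > h.py <<'E'
import numpy as np, cv2
from cell import env
def snap(cam,name,crop=None,s=1):
    c=env.read_camera(cam); im=c["img"][:,:,::-1]
    np.savez(f'/tmp/{cam}.npz',K=c["camera_matrix"],R=c["R"],t=c["t"])
    if crop: x0,y0,x1,y1=crop; im=im[y0:y1,x0:x1]
    cv2.imwrite(f'pics/{name}.png',cv2.resize(im,None,fx=s,fy=s,interpolation=cv2.INTER_CUBIC))
def ray(cam,u,v,z):
    d=np.load(f'/tmp/{cam}.npz');R,t=d['R'],d['t'].ravel();o=-R.T@t
    r=R.T@np.linalg.solve(d['K'],[u,v,1]);return o+r*(z-o[2])/r[2]
def proj(cam,X):
    d=np.load(f'/tmp/{cam}.npz');p=d['K']@(d['R']@np.array(X)+d['t'].ravel());return p[:2]/p[2]
E
python3 - <<'E'
from h import *
snap('top','t0');snap('scene','s0')
o=env.get_obs();print(o)
for c in('top','scene'):
    d=np.load(f'/tmp/{c}.npz');print(c,-d['R'].T@d['t'].ravel())
E
```

```text
{'time_s': 0.1, 'qpos': array([-63.07658783,  18.4351576 ,  -4.0162275 ,  83.16909637,
         1.29377837,  78.5418306 ,  -3.26160787]), 'joint_velocities': array([-0.02825377, -0.08950604, -0.02276508, -0.28107333, -0.16272822,
       -0.02284917, -0.06101666]), 'effort': array([-7.35204285e-04, -4.92570984e+01, -4.06173728e-01, -3.13397884e+01,
       -6.40886463e-02,  3.94671725e-02,  6.24841073e-05]), 'tool_pos': array([0.28605401, 0.58345899, 0.40375641]), 'tool_rot': array([-1.79899086e+02,  4.16180325e-03,  1.53885021e+02]), 'force': array([ 0.79382525, -0.33509431, -0.4508109 ]), 'wrist_torque': array([0.0211753 , 0.01072266, 0.05279584]), 'grasp_force': 0.0, 'grip_width': 0.08720683040014443}
top [0.41876255 0.0398424  1.22994531]
scene [-0.27883755 -0.51593617  0.79069065]
```

View pics/t0.png

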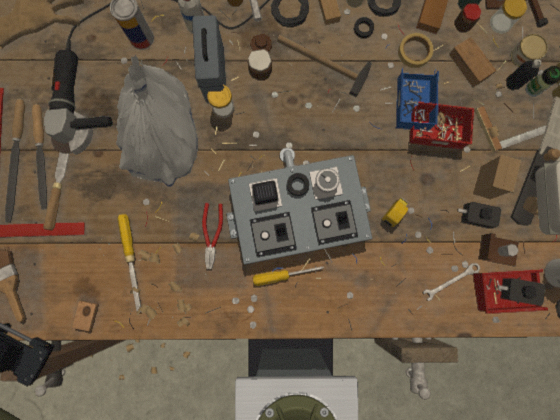

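View pics/s0.png

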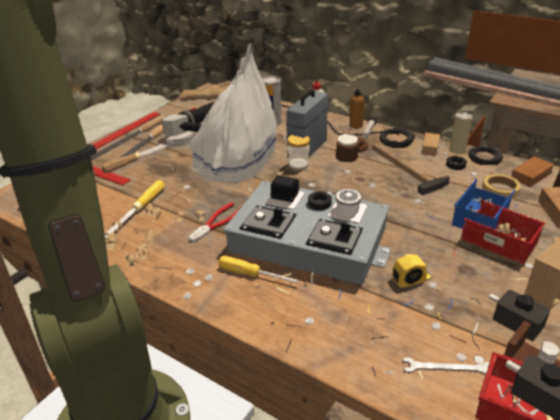

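The charger is the black block at top-view (265,193), on the left socket. Its breaker is the left one, near (272,233), with the button near (265,236) and the lever near (279,231). I'll enlarge both views.

Run:
```python
from h import *
snap('top','t1',(220,145,380,275),5);snap('scene','s1',(220,165,400,285),4.4)
```

```text
(no output)
```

View pics/t1.png

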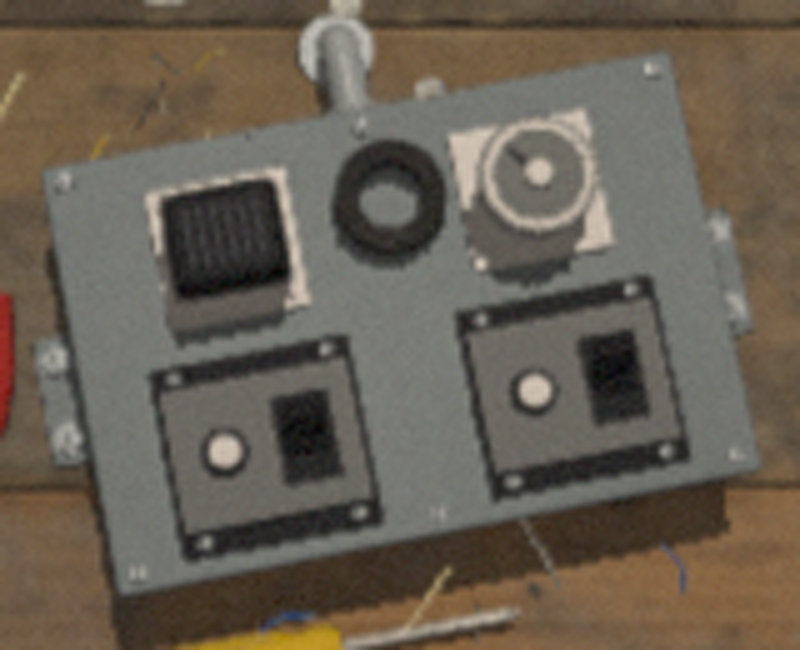

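View pics/s1.png

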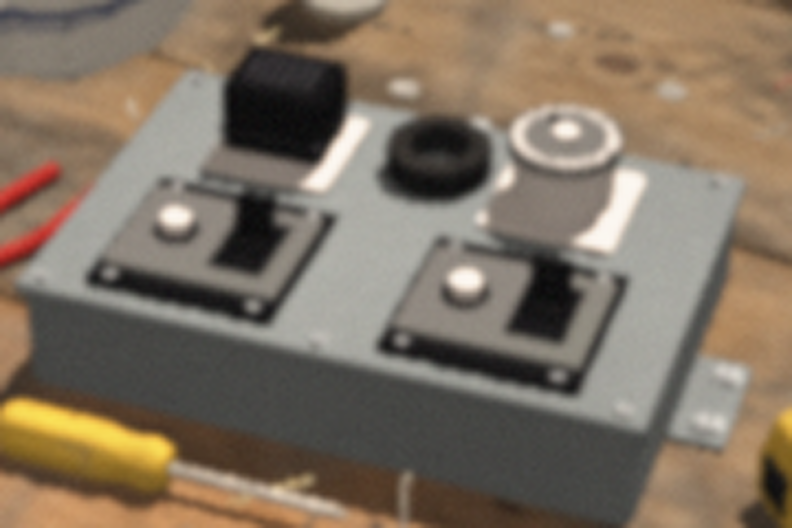

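The top crop shows box corners at (45,172), (668,52), (760,468) and (122,595), with buttons at (224,452) and (534,390). Both levers lean to the back. I'll fit the box pose from these and cross-check it in the scene view, where the buttons are at crop (175,218) and (465,280).

```bash
cat >> h.py <<'E'
P=lambda u,v:((u+.5)/5-.5+220,(v+.5)/5-.5+145)
Q=lambda u,v:((u+.5)/4.4-.5+220,(v+.5)/4.4-.5+165)
def box(q,p):
    c,s=np.cos(q[2]),np.sin(q[2]);return np.array([q[0]+c*p[0]-s*p[1],q[1]+s*p[0]+c*p[1],p[2]])
E
python3 - <<'E'
from h import *
from scipy.optimize import least_squares
O=[('top',P(45,172),(.113,.168,.07)),('top',P(668,52),(.113,-.168,.07)),('top',P(760,468),(-.113,-.168,.07)),('top',P(122,595),(-.113,.168,.07)),
('top',P(224,452),(-.052,.101,.089)),('top',P(534,390),(-.052,-.059,.089)),
('scene',Q(175,216),(-.052,.101,.089)),('scene',Q(465,279),(-.052,-.059,.089)),('scene',Q(650,432),(-.113,-.168,.07)),('scene',Q(745,178),(.113,-.168,.07)),('scene',Q(18,288),(-.113,.168,.07))]
def f(q,cams=('top','scene')): return np.concatenate([proj(c,box(q,p))-m for c,m,p in O if c in cams])
for cs in(('top',),('scene',),('top','scene')):
    r=least_squares(f,[.5,0,.2],args=(cs,),loss='soft_l1');print(cs,r.x,np.degrees(r.x[2]),r.fun.round(1))
q=r.x;np.save('/tmp/q.npy',q)
for n,p in dict(btn=(-.052,.101,.089),pivot=(-.052,.059,.076),tip=(-.052+.031*np.sin(.42),.059,.076+.031*np.cos(.42)),chg=(.052,.08,.122)).items(): print(n,box(q,p))
E
```

```text
('top',) [ 0.58618946 -0.00917851  0.19185401] 10.99242482111818 [-1.3 -0.6  0.4 -0.8  0.8  0.4 -0.7  0.7  0.1  0.   0.3  0.1]
('scene',) [ 0.5852725  -0.01360712  0.20243478] 11.598658413809101 [-0.   0.3  0.6  0.1 -0.1 -0.1  0.6 -0.5 -1.7 -0.2]
('top', 'scene') [ 0.58624862 -0.01149483  0.19485488] 11.16436216809365 [-0.5 -0.4  1.1 -1.   1.8  0.1  0.4  0.9  1.1  0.1  1.2  0.  -0.6 -0.4
 -0.2 -0.4 -1.4 -0.4  0.2 -0.6 -2.2 -1.1]
btn [0.51567664 0.07752537 0.089     ]
pivot [0.52380886 0.03632018 0.076     ]
tip [0.53621022 0.0387677  0.10430576]
chg [0.62177463 0.07705969 0.122     ]
```

Request:
servo_tool(
  plan=[
    {"xyz":[-4,-3.3,0],"twist":[0,0,6],"jaw":1},
    {"xyz":[-8,-6.6,0],"twist":[0,0,12],"jaw":1},
    {"xyz":[-11,-9.1,0],"twist":[0,0,18],"jaw":1},
    {"xyz":[-14,-11.6,0],"twist":[0,0,24],"jaw":1},
    {"xyz":[-17,-14,0],"twist":[0,0,30],"jaw":1},
    {"xyz":[-20,-16.5,0],"twist":[0,0,36],"jaw":1},
    {"xyz":[-23,-19,0],"twist":[0,0,42],"jaw":1},
    {"xyz":[-26,-21.5,0],"twist":[0,0,48],"jaw":1},
    {"xyz":[-29,-23.9,0],"twist":[0,0,52.7],"jaw":1},
    {"xyz":[-32,-26.4,0],"twist":[0,0,52.7],"jaw":1},
  ],
  newtons=20,
)

```text
time_s: 1.03
tool_pos: [0.4578, 0.2033, 0.4049]
tool_rot: [180.0, -0.0, 101.0]
force: [0.3, -0.4, -0.6]
grip_width: 0.0283
grasp_force: 0.0
```

Request:
servo_tool(
  plan=[
    {"xyz":[-3,0.7,0],"twist":[0,0,0],"jaw":1},
    {"xyz":[-6,1.4,1],"twist":[0,0,0],"jaw":1},
    {"xyz":[-9,2.1,3],"twist":[0,0,0],"jaw":1},
    {"xyz":[-12,2.8,5.5],"twist":[0,0,0],"jaw":1},
    {"xyz":[-13.7,3.3,8],"twist":[0,0,0],"jaw":1},
    {"xyz":[-13.7,3.3,9.8],"twist":[0,0,0],"jaw":1},
    {"xyz":[-13.7,3.3,9.8],"twist":[0,0,0],"jaw":1},
    {"xyz":[-13.7,3.3,9.8],"twist":[0,0,0],"jaw":1},
  ],
)

```text
time_s: 1.7
tool_pos: [0.5158, 0.0779, 0.3061]
tool_rot: [-179.9, 0.0, 101.2]
force: [0.6, 0.1, 0.8]
grip_width: 0.0004
grasp_force: 0.0
```

Run:
```python
from h import *
o=env.get_obs();print(o['tool_pos'],o['tool_rot'],o['grip_width'],o['force'])
snap('scene','s2',(210,145,350,250),5.6)
T=o['tool_pos'];print('tip px in crop',(proj('scene',[T[0],T[1],T[2]-.182])-[210,145])*5.6,'btn',(proj('scene',[.5157,.0775,.089])-[210,145])*5.6)
```

```text
[0.51580741 0.07794729 0.30613565] [-1.79870160e+02  1.63365510e-03  1.01184744e+02] 0.00039690071906195305 [0.64867506 0.11454349 0.78108584]
tip px in crop [268.71326594 311.61461332] btn [273.43477376 382.72814766]
```

View pics/s2.png

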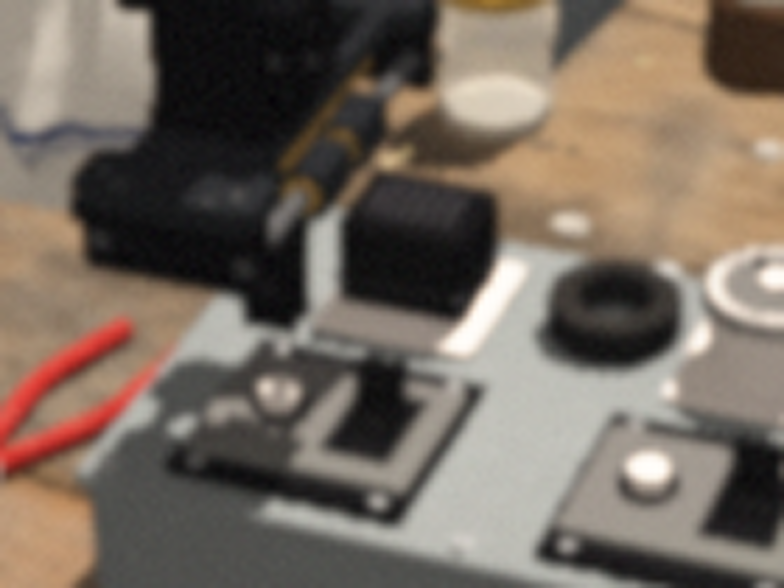

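The fingertips, at crop (273,320), hang straight above the left button at (278,388), as predicted. Next I descend.

Request:
servo_tool(
  plan=[
    {"xyz":[0,0,1.5],"twist":[0,0,0],"jaw":1},
    {"xyz":[0,0,2.6],"twist":[0,0,0],"jaw":1},
    {"xyz":[0,0,3.1],"twist":[0,0,0],"jaw":1},
    {"xyz":[0,0,3.3],"twist":[0,0,0],"jaw":1},
    {"xyz":[0,0,3.4],"twist":[0,0,0],"jaw":1},
    {"xyz":[0,0,3.5],"twist":[0,0,0],"jaw":1},
    {"xyz":[0,0,3.6],"twist":[0,0,0],"jaw":1},
    {"xyz":[0,0,3.6],"twist":[0,0,0],"jaw":1},
  ],
)

```text
time_s: 2.42
tool_pos: [0.5165, 0.0779, 0.2713]
tool_rot: [179.9, -0.0, 101.2]
force: [-0.8, -0.8, 2.0]
grip_width: 0.0002
grasp_force: 1.0
```

Request:
servo_tool(
  plan=[
    {"xyz":[0,0,0.05],"twist":[0,0,0],"jaw":1},
    {"xyz":[0,0,0.1],"twist":[0,0,0],"jaw":1},
    {"xyz":[0,0,0.15],"twist":[0,0,0],"jaw":1},
    {"xyz":[0,0,0.15],"twist":[0,0,0],"jaw":1},
  ],
)

```text
time_s: 2.75
tool_pos: [0.5166, 0.0778, 0.2703]
tool_rot: [179.9, -0.0, 101.2]
force: [-1.2, 0.9, 7.1]
grip_width: 0.0007
grasp_force: 3.5
```

Request:
servo_tool(
  plan=[
    {"xyz":[0,0,0.05],"twist":[0,0,0],"jaw":1},
    {"xyz":[0,0,0.1],"twist":[0,0,0],"jaw":1},
    {"xyz":[0,0,0.15],"twist":[0,0,0],"jaw":1},
    {"xyz":[0,0,0.15],"twist":[0,0,0],"jaw":1},
  ],
)

```text
time_s: 3.08
tool_pos: [0.5166, 0.0778, 0.2697]
tool_rot: [179.9, -0.1, 101.2]
force: [-3.8, 0.1, 12.2]
grip_width: 0.0001
grasp_force: 6.4
```

Request:
servo_tool(
  plan=[
    {"xyz":[0,0,0.05],"twist":[0,0,0],"jaw":1},
    {"xyz":[0,0,0.1],"twist":[0,0,0],"jaw":1},
    {"xyz":[0,0,0.1],"twist":[0,0,0],"jaw":1},
  ],
)

```text
time_s: 3.33
tool_pos: [0.5167, 0.0777, 0.2693]
tool_rot: [179.9, -0.1, 101.2]
force: [-6.5, -0.6, 16.7]
grip_width: 0.0005
grasp_force: 8.4
```

Force is higher than expected (17 N), so I'll look before pressing further.

Run:
```python
from h import *
snap('scene','s3',(235,175,325,245),8)
o=env.get_obs();print(o['wrist_torque'],o['force'],o['tool_pos'],o['tool_rot'])
```

```text
[-0.21743866  1.3908976   0.03405286] [-5.27736983 -0.53330387 16.63016777] [0.51665122 0.077744   0.26933482] [ 1.79934278e+02 -7.00419266e-02  1.01179329e+02]
```

View pics/s3.png

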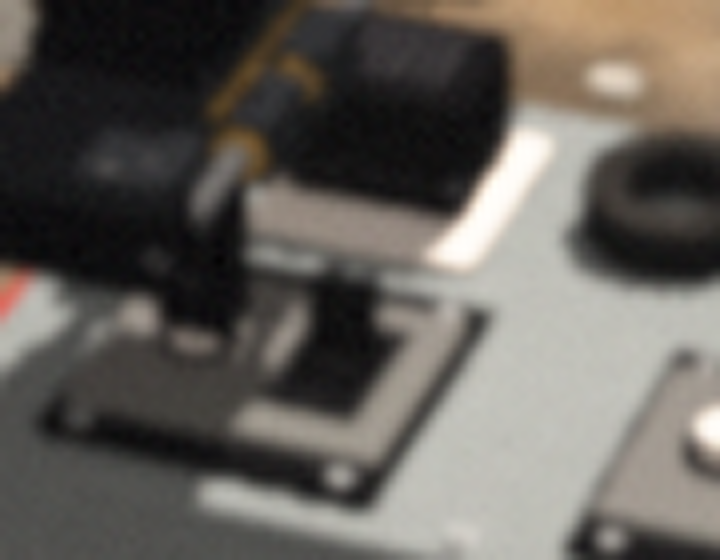

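Run:
```python
from h import *
c=lambda X:((proj('scene',X)-[235,175])*8).round()
q=np.load('/tmp/q.npy');R=box([0,0,q[2]],(1,0,0))[:2]
T=env.get_obs()['tool_pos'];b=np.array([.5157,.0775])
for d in(0,-.005,-.010,-.015):print('tip',d,c([*(T[:2]+d*R),.0873]))
for d in(0,-.0085):
  for z in(.0873,.079):print('cap',d,z,c([*(b+d*R),z]))
for p in((224,452),):print('top ray',ray('top',*P(*p),.089))
print('scene rays',ray('scene',*Q(175,216),.089),ray('scene',278.5/5.6+209.6,388.5/5.6+144.6,.089))
```

```text
tip 0 [192. 310.]
tip -0.005 [185. 319.]
tip -0.01 [178. 329.]
tip -0.015 [171. 338.]
cap 0 0.0873 [191. 312.]
cap 0 0.079 [192. 335.]
cap -0.0085 0.0873 [179. 328.]
cap -0.0085 0.079 [180. 351.]
top ray [0.51588857 0.08026992 0.089     ]
scene rays [0.51518927 0.07557356 0.089     ] [0.5142417  0.07506595 0.089     ]
```

Alignment agrees within 2–3 mm and both pads share the load evenly, so I'll continue in small steps.

Request:
servo_tool(
  plan=[
    {"xyz":[0,0,0.05],"twist":[0,0,0],"jaw":1},
    {"xyz":[0,0,0.05],"twist":[0,0,0],"jaw":1},
  ],
)

```text
time_s: 3.55
tool_pos: [0.5167, 0.0777, 0.2691]
tool_rot: [179.9, -0.1, 101.2]
force: [-7.5, -1.1, 19.2]
grip_width: 0.0003
grasp_force: 9.4
```

Request:
servo_tool(
  plan=[
    {"xyz":[0,0,-0.3],"twist":[0,0,0],"jaw":1},
    {"xyz":[0,0,-0.7],"twist":[0,0,0],"jaw":1},
    {"xyz":[-0.15,-0.25,-0.7],"twist":[0,0,0],"jaw":1},
    {"xyz":[-0.15,-0.25,-0.7],"twist":[0,0,0],"jaw":1},
    {"xyz":[-0.15,-0.25,-0.7],"twist":[0,0,0],"jaw":1},
  ],
)

```text
time_s: 3.97
tool_pos: [0.5137, 0.0755, 0.2727]
tool_rot: [-180.0, 0.0, 101.2]
force: [0.1, 0.6, 0.0]
grip_width: 0.0006
grasp_force: 0.0
```

Run:
```python
from h import *
o=env.get_obs();print(o['force'],o['wrist_torque'],o['tool_pos'],o['tool_rot'])
```

```text
[0.11969095 0.56993614 0.03771711] [-0.12987245  0.09093051  0.04045266] [0.51369292 0.07551919 0.27272782] [-1.79950824e+02  7.90719515e-03  1.01168236e+02]
```

Request:
servo_tool(
  plan=[
    {"xyz":[0,0,0.1],"twist":[0,0,0],"jaw":1},
    {"xyz":[0,0,0.15],"twist":[0,0,0],"jaw":1},
    {"xyz":[0,0,0.2],"twist":[0,0,0],"jaw":1},
    {"xyz":[0,0,0.25],"twist":[0,0,0],"jaw":1},
    {"xyz":[0,0,0.3],"twist":[0,0,0],"jaw":1},
    {"xyz":[0,0,0.35],"twist":[0,0,0],"jaw":1},
    {"xyz":[0,0,0.35],"twist":[0,0,0],"jaw":1},
  ],
)

```text
time_s: 4.55
tool_pos: [0.514, 0.0756, 0.2703]
tool_rot: [-180.0, -0.0, 101.2]
force: [-3.7, -1.0, 7.4]
grip_width: 0.0002
grasp_force: 3.4
```

Run:
```python
from h import *
o=env.get_obs();print(o['force'],o['wrist_torque'],o['tool_pos'],o['tool_rot'])
```

```text
[-3.66622156 -0.97982169  7.3690021 ] [-0.30682601  0.73295638  0.00995024] [0.51399093 0.07564869 0.2702958 ] [-1.79965942e+02 -1.22079971e-02  1.01179510e+02]
```

Request:
servo_tool(
  plan=[
    {"xyz":[0,-0.05,0.05],"twist":[0,0,0],"jaw":1},
    {"xyz":[0,-0.1,0.1],"twist":[0,0,0],"jaw":1},
    {"xyz":[0,-0.1,0.1],"twist":[0,0,0],"jaw":1},
  ],
)

```text
time_s: 4.8
tool_pos: [0.5136, 0.0756, 0.2701]
tool_rot: [179.9, -0.0, 101.2]
force: [-2.3, -0.4, 9.5]
grip_width: 0.0005
grasp_force: 4.5
```

Run:
```python
from h import *
o=env.get_obs();print(o['force'],o['wrist_torque'],o['tool_pos'],o['tool_rot'])
```

```text
[-2.29939811 -0.36036743  9.46608168] [-0.21402206  0.6239497   0.03512084] [0.51358068 0.0755781  0.27007045] [ 1.79901909e+02 -2.34601229e-02  1.01180194e+02]
```

Request:
servo_tool(
  plan=[
    {"xyz":[0,-0.05,0.05],"twist":[0,0,0],"jaw":1},
    {"xyz":[0,-0.1,0.1],"twist":[0,0,0],"jaw":1},
    {"xyz":[0,-0.1,0.1],"twist":[0,0,0],"jaw":1},
  ],
)

```text
time_s: 5.05
tool_pos: [0.5132, 0.0755, 0.2698]
tool_rot: [179.8, -0.0, 101.2]
force: [-1.6, -0.8, 11.4]
grip_width: 0.0002
grasp_force: 5.6
```

Run:
```python
from h import *
o=env.get_obs();print(o['force'],o['wrist_torque'],o['tool_pos'],o['tool_rot'])
```

```text
[-1.59686366 -0.80671122 11.4288941 ] [-0.1421621   0.45632876  0.01836816] [0.51316852 0.07546609 0.26981746] [ 1.79783805e+02 -3.01349429e-02  1.01181475e+02]
```

Request:
servo_tool(
  plan=[
    {"xyz":[0,0,0],"twist":[0,0,0],"jaw":1},
    {"xyz":[0,0,0],"twist":[0,0,0],"jaw":1},
    {"xyz":[0,0,0],"twist":[0,0,0],"jaw":1},
    {"xyz":[0,0,0],"twist":[0,0,0],"jaw":1},
    {"xyz":[0,0,0],"twist":[0,0,0],"jaw":1},
    {"xyz":[0,0,0],"twist":[0,0,0],"jaw":1},
  ],
)

```text
time_s: 5.55
tool_pos: [0.5132, 0.0755, 0.2699]
tool_rot: [179.8, -0.0, 101.2]
force: [-2.1, 0.1, 11.3]
grip_width: 0.0002
grasp_force: 5.6
```

Run:
```python
from h import *
snap('scene','s4',(235,190,325,240),8);snap('top','t4',(245,205,325,265),8)
o=env.get_obs();print(o['force'],o['tool_pos'])
a=cv2.imread('pics/s4.png');b=cv2.resize(cv2.imread('pics/s3.png')[120:520],(720,400))
cv2.imwrite('pics/cmp.png',cv2.resize(np.vstack([a[100:],b[100:]]),(720,600)))
```

```text
[-2.05388113e+00  5.67807661e-03  1.11841169e+01] [0.51318807 0.07545374 0.26981879]
```

View pics/s4.png

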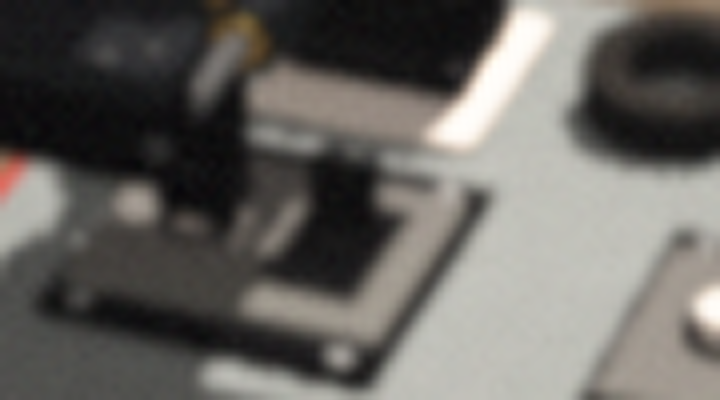

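Request:
servo_tool(
  plan=[
    {"xyz":[0.05,-0.03,0.05],"twist":[0,0,0],"jaw":1},
    {"xyz":[0.1,-0.05,0.1],"twist":[0,0,0],"jaw":1},
    {"xyz":[0.1,-0.07,0.15],"twist":[0,0,0],"jaw":1},
    {"xyz":[0.1,-0.07,0.15],"twist":[0,0,0],"jaw":1},
  ],
)

```text
time_s: 5.98
tool_pos: [0.5129, 0.0756, 0.2693]
tool_rot: [179.7, 0.0, 101.1]
force: [-2.8, -1.2, 16.5]
grip_width: 0.0003
grasp_force: 8.1
```

Request:
servo_tool(
  plan=[
    {"xyz":[0,-0.03,0.05],"twist":[0,0,0],"jaw":1},
    {"xyz":[0,-0.05,0.1],"twist":[0,0,0],"jaw":1},
    {"xyz":[0,-0.05,0.1],"twist":[0,0,0],"jaw":1},
  ],
)

```text
time_s: 6.23
tool_pos: [0.5127, 0.0756, 0.269]
tool_rot: [179.6, 0.0, 101.1]
force: [-3.6, -1.8, 20.0]
grip_width: 0.0004
grasp_force: 9.7
```

Run:
```python
from h import *
o=env.get_obs();print(o['force'],o['wrist_torque'],o['effort'],o['qpos'],o['tool_pos'],o['tool_rot'])
```

```text
[-3.63314081 -1.80045627 19.99039626] [-0.61538603  0.69732793  0.00397165] [-1.16425361e+00 -2.47059953e+01  2.76994491e-01 -2.10348076e+01
 -7.24901743e-01 -1.17759828e+00 -6.49654336e-03] [-33.15840155   8.95622747  23.66350699 111.88275532  -4.15757858
  59.61046754   3.47841426] [0.5127108  0.0755544  0.26897733] [1.79641939e+02 5.52571950e-03 1.01147062e+02]
```

View pics/t4.png

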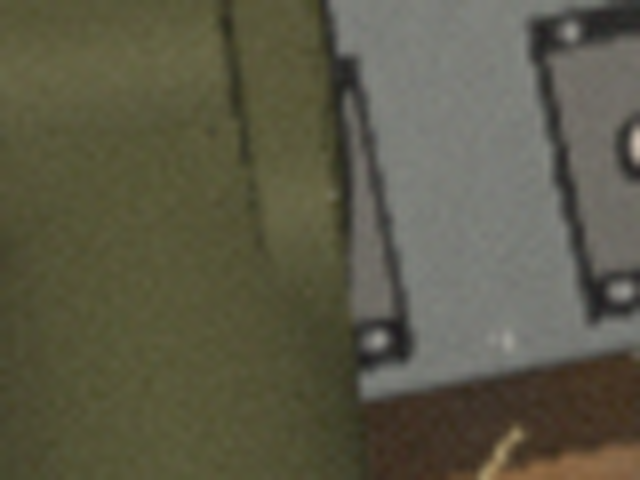

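Request:
servo_tool(
  plan=[
    {"xyz":[0.03,-0.03,0.05],"twist":[0,0,0],"jaw":1},
    {"xyz":[0.05,-0.05,0.1],"twist":[0,0,0],"jaw":1},
    {"xyz":[0.05,-0.05,0.1],"twist":[0,0,0],"jaw":1},
  ],
)

```text
time_s: 6.48
tool_pos: [0.5125, 0.0756, 0.2687]
tool_rot: [179.6, 0.0, 101.1]
force: [-3.0, -4.1, 22.3]
grip_width: 0.0002
grasp_force: 11.3
```

Request:
servo_tool(
  plan=[
    {"xyz":[0,0,-0.5],"twist":[0,0,0],"jaw":1},
    {"xyz":[0,0,-1.0],"twist":[0,0,0],"jaw":1},
    {"xyz":[0,0,-1.0],"twist":[0,0,0],"jaw":1},
    {"xyz":[0,0,-1.0],"twist":[0,0,0],"jaw":1},
  ],
)

```text
time_s: 6.82
tool_pos: [0.5099, 0.0767, 0.2739]
tool_rot: [-180.0, -0.0, 101.2]
force: [0.2, -0.2, 0.0]
grip_width: 0.0005
grasp_force: 0.0
```

Run:
```python
from h import *
o=env.get_obs();print(o['force'],o['wrist_torque'],o['effort'],o['qpos'],o['tool_pos'],o['tool_rot'])
```

```text
[ 0.19984556 -0.20714235  0.02264733] [-0.08788604  0.01752762  0.03237437] [ 9.69761540e-02 -3.35917461e+01  1.98605374e+00 -2.82145536e+01
 -3.97778722e-02  2.67426943e-02 -5.58830696e-03] [-33.35210949   8.42846185  23.59515187 111.79462209  -3.87581814
  60.54379238   3.12626952] [0.50994387 0.076716   0.27394095] [-1.79985331e+02 -1.10390659e-02  1.01201555e+02]
```

Run:
```python
from h import *
from scipy.spatial.transform import Rotation
q=np.load('/tmp/q.npy')
c=env.read_camera('scene')['img'][:,:,::-1]
x0,y0,s=240,190,10
def draw(im,T,Rt,z0):
    P=lambda X:tuple(((proj('scene',X)+.5-[x0,y0])*s-.5).astype(int))
    for zz in(.182,.150):
        pts=[P(T+Rt@np.array([a,b,zz])) for a,b in((-.0095,-.015),(.0095,-.015),(.0095,.015),(-.0095,.015))]
        cv2.polylines(im,[np.array(pts)],True,(0,255,255),1)
    for z,col in((z0,(0,0,255)),(.079,(255,0,255))):
        pts=[P(box(q,(-.052+.0085*np.cos(a),.101+.0085*np.sin(a),z))) for a in np.linspace(0,6.28,24)]
        cv2.polylines(im,[np.array(pts)],True,col,1)
def crop(i): return cv2.resize(i[y0:y0+40,x0:x0+40],None,fx=s,fy=s,interpolation=cv2.INTER_CUBIC)
o=env.get_obs();a=crop(c);a=cv2.convertScaleAbs(a,alpha=1.8);a0=a.copy()
draw(a,o['tool_pos'],Rotation.from_euler('xyz',o['tool_rot'],degrees=True).as_matrix(),.089)
cv2.imwrite('pics/v.png',np.hstack([a0,a]))
```

```text
(no output)
```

View pics/v.png

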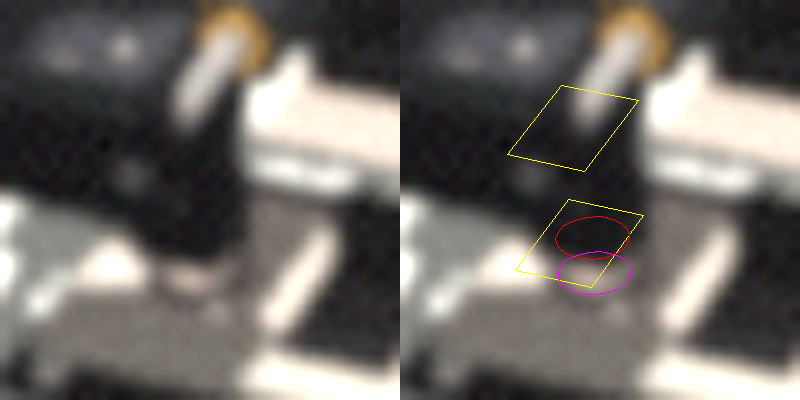

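The cap is visible beneath the fingertip, which is centred on it, yet closed fingers meet about 20 N without a trip. I'll press with one fingertip instead, which has a smaller footprint, in case something else is carrying load.

Request:
servo_tool(
  plan=[
    {"xyz":[0,0,-1.0],"twist":[0,0,0],"jaw":1},
    {"xyz":[0,1.5,-1.0],"twist":[0,0,0],"jaw":0.54},
    {"xyz":[0,3.0,-1.0],"twist":[0,0,0],"jaw":0.54},
    {"xyz":[0,3.0,-1.0],"twist":[0,0,0],"jaw":0.54},
    {"xyz":[0,3.0,-1.0],"twist":[0,0,0],"jaw":0.54},
    {"xyz":[0,3.0,-1.0],"twist":[0,0,0],"jaw":0.54},
    {"xyz":[0,3.0,-0.5],"twist":[0,0,0],"jaw":0.54},
    {"xyz":[0,3.0,0],"twist":[0,0,0],"jaw":0.54},
    {"xyz":[0,3.0,0.1],"twist":[0,0,0],"jaw":0.54},
    {"xyz":[0,3.0,0.1],"twist":[0,0,0],"jaw":0.54},
  ],
)

```text
time_s: 7.7
tool_pos: [0.539, 0.0823, 0.2725]
tool_rot: [-179.9, -0.0, 101.2]
force: [-0.0, -0.3, 0.2]
grip_width: 0.0392
grasp_force: 0.0
```

Request:
servo_tool(
  plan=[
    {"xyz":[0,0,0.1],"twist":[0,0,0],"jaw":0.54},
    {"xyz":[0,0,0.15],"twist":[0,0,0],"jaw":0.54},
    {"xyz":[0,0,0.2],"twist":[0,0,0],"jaw":0.54},
    {"xyz":[0,0,0.25],"twist":[0,0,0],"jaw":0.54},
    {"xyz":[0,0,0.25],"twist":[0,0,0],"jaw":0.54},
  ],
)

```text
time_s: 8.12
tool_pos: [0.5396, 0.0823, 0.271]
tool_rot: [180.0, -0.0, 101.2]
force: [-0.5, -0.9, 3.2]
grip_width: 0.0402
grasp_force: 1.0
```

Run:
```python
from h import *
o=env.get_obs();print(o['force'],o['wrist_torque'],o['tool_pos'],o['grip_width'])
```

```text
[-0.51453305 -0.88941389  3.21345012] [-0.11056264  0.22592865  0.08039572] [0.5396273  0.08233848 0.27101578] 0.040166022307399844
```

Request:
servo_tool(
  plan=[
    {"xyz":[0,0,0.05],"twist":[0,0,0],"jaw":0.54},
    {"xyz":[0,-0.03,0.1],"twist":[0,0,0],"jaw":0.54},
    {"xyz":[0,-0.05,0.15],"twist":[0,0,0],"jaw":0.54},
    {"xyz":[0,-0.05,0.15],"twist":[0,0,0],"jaw":0.54},
  ],
)

```text
time_s: 8.45
tool_pos: [0.5395, 0.0823, 0.2703]
tool_rot: [179.9, -0.0, 101.2]
force: [-0.9, -0.3, 8.4]
grip_width: 0.0404
grasp_force: 3.5
```

Run:
```python
from h import *
o=env.get_obs();print(o['force'],o['wrist_torque'],o['tool_pos'],o['grip_width'])
```

```text
[-0.90748169 -0.27543603  8.42025967] [-0.20213628  0.56323394 -0.01116334] [0.53947056 0.0822679  0.27032508] 0.0403661009654121
```

Request:
servo_tool(
  plan=[
    {"xyz":[0,-0.02,0.05],"twist":[0,0,0],"jaw":0.54},
    {"xyz":[0,-0.03,0.1],"twist":[0,0,0],"jaw":0.54},
    {"xyz":[0,-0.03,0.1],"twist":[0,0,0],"jaw":0.54},
  ],
)

```text
time_s: 8.7
tool_pos: [0.5394, 0.0822, 0.27]
tool_rot: [179.9, -0.0, 101.2]
force: [-3.8, 0.3, 10.3]
grip_width: 0.0402
grasp_force: 5.2
```

Request:
servo_tool(
  plan=[
    {"xyz":[0,-0.02,0.05],"twist":[0,0,0],"jaw":0.54},
    {"xyz":[0,-0.03,0.1],"twist":[0,0,0],"jaw":0.54},
    {"xyz":[0,-0.03,0.1],"twist":[0,0,0],"jaw":0.54},
  ],
)

```text
time_s: 8.95
tool_pos: [0.5393, 0.0822, 0.2696]
tool_rot: [179.9, -0.0, 101.2]
force: [-2.5, -1.4, 14.1]
grip_width: 0.0401
grasp_force: 6.8
```

The load curve is identical with one finger, so this is the button itself being stiffer than stated. I'll keep pressing gently, checking after each step.

Request:
servo_tool(
  plan=[
    {"xyz":[0,-0.03,0.05],"twist":[0,0,0],"jaw":0.54},
    {"xyz":[0,-0.05,0.1],"twist":[0,0,0],"jaw":0.54},
    {"xyz":[0,-0.08,0.15],"twist":[0,0,0],"jaw":0.54},
    {"xyz":[0,-0.1,0.2],"twist":[0,0,0],"jaw":0.54},
    {"xyz":[0,-0.1,0.2],"twist":[0,0,0],"jaw":0.54},
  ],
)

```text
time_s: 9.37
tool_pos: [0.5389, 0.082, 0.2691]
tool_rot: [179.7, -0.1, 101.2]
force: [-4.4, -0.6, 19.8]
grip_width: 0.0402
grasp_force: 10.0
```

Run:
```python
from h import *
o=env.get_obs();print(o['force'],o['wrist_torque'],o['tool_pos'],o['grip_width'])
c=env.read_camera('scene')['img'].astype(int);cv2.imwrite('pics/f.png',c[:,:,::-1])
q=np.load('/tmp/q.npy')
for n,s in(('on',1),('trip',-1)):
  for y in(.059,-.101):
    u=proj('scene',box(q,(-.052+s*.026*np.sin(.42),y,.076+.026*np.cos(.42)))).astype(int);print(n,y,u,c[u[1]-1:u[1]+2,u[0]-1:u[0]+2].mean())
```

```text
[-4.36250924 -0.56012845 19.78439789] [-0.24458145  1.34990115 -0.02354951] [0.53894518 0.08204446 0.26905737] 0.04017128674704365
on 0.059 [277 210] 32.51851851851852
on -0.101 [344 224] 35.592592592592595
trip 0.059 [273 215] 36.25925925925926
trip -0.101 [342 230] 19.925925925925927[ WARN:0@1.727] global loadsave.cpp:1063 imwrite_ Unsupported depth image for selected encoder is fallbacked to CV_8U.
```

Request:
servo_tool(
  plan=[
    {"xyz":[0,-0.03,0.05],"twist":[0,0,0],"jaw":0.54},
    {"xyz":[0,-0.05,0.1],"twist":[0,0,0],"jaw":0.54},
    {"xyz":[0,-0.05,0.1],"twist":[0,0,0],"jaw":0.54},
  ],
)

```text
time_s: 9.67
tool_pos: [0.5385, 0.0821, 0.2663]
tool_rot: [179.7, -0.0, 101.2]
force: [2.3, 0.5, 3.3]
grip_width: 0.0401
grasp_force: 1.7
```

Request:
servo_tool(
  plan=[
    {"xyz":[0,-0.03,0.05],"twist":[0,0,0],"jaw":0.54},
    {"xyz":[0,-0.05,0.1],"twist":[0,0,0],"jaw":0.54},
    {"xyz":[0,-0.05,0.1],"twist":[0,0,0],"jaw":0.54},
  ],
)

```text
time_s: 9.92
tool_pos: [0.5383, 0.082, 0.2656]
tool_rot: [179.6, -0.0, 101.2]
force: [2.3, 0.6, 10.8]
grip_width: 0.0402
grasp_force: 5.3
```

It snapped through: force fell and the button bottomed. I'll lift straight off and check the lever.

Request:
servo_tool(
  plan=[
    {"xyz":[0,0,-0.8],"twist":[0,0,0],"jaw":0.54},
    {"xyz":[0,0,-2],"twist":[0,0,0],"jaw":0.54},
    {"xyz":[0,0,-4.5],"twist":[0,0,0],"jaw":0.54},
    {"xyz":[0,0,-7],"twist":[0,0,0],"jaw":0.8},
    {"xyz":[0,-4,-7],"twist":[0,0,0],"jaw":1},
    {"xyz":[0,-8,-7],"twist":[0,0,0],"jaw":1},
    {"xyz":[0,-8,-7],"twist":[0,0,0],"jaw":1},
    {"xyz":[0,-8,-7],"twist":[0,0,0],"jaw":1},
  ],
)

```text
time_s: 10.58
tool_pos: [0.4557, 0.0656, 0.3328]
tool_rot: [-179.9, -0.1, 101.2]
force: [1.0, 0.0, -0.0]
grip_width: 0.0144
grasp_force: 0.0
```

Run:
```python
from h import *
o=env.get_obs();print(o['force'],o['tool_pos'],o['tool_rot'],o['grip_width'])
snap('scene','s5',(220,165,360,270),5.6)
q=np.load('/tmp/q.npy')
for b in((-.100,.059),(-.045,.059)):
  g=box(q,(*b,0));d=g[:2]-o['tool_pos'][:2];y=np.radians(o['tool_rot'][2])
  print(g,'tool xy cm',100*(d@[np.cos(y),np.sin(y)]),100*(d@[np.sin(y),-np.cos(y)]))
```

```text
[ 0.95734458  0.00526236 -0.03435929] [0.45566298 0.06564585 0.33284233] [-1.79883569e+02 -9.01305423e-02  1.01197528e+02] 0.014405060773918767
[0.47671722 0.02702622 0.        ] tool xy cm -4.197300568430324 1.315381288513381
[0.53067639 0.03767555 0.        ] tool xy cm -4.200484219498936 6.815380367092012
```

View pics/s5.png

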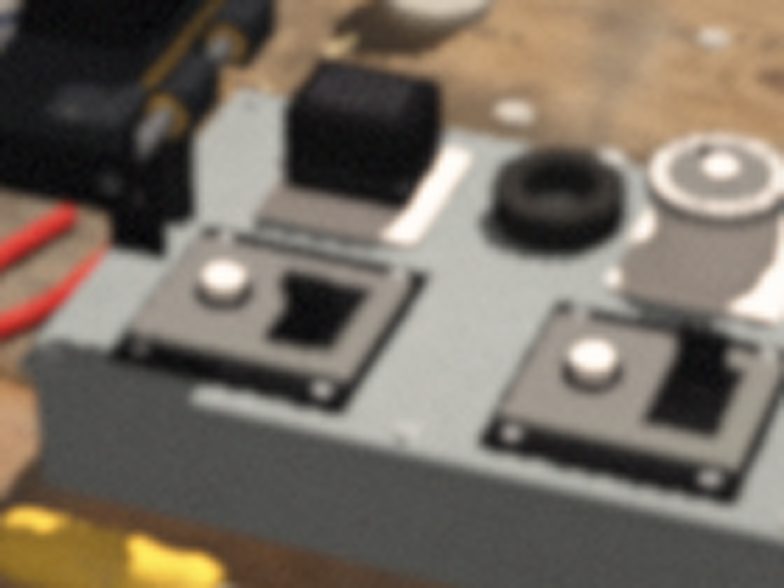

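The left lever in the crop, near (320,305), is now tripped (leaning front), while the right one near (695,375) still leans back. I'll put the closed fingertips in front of the left lever.

Request:
servo_tool(
  plan=[
    {"xyz":[-2,0.7,0],"twist":[0,0,0],"jaw":1},
    {"xyz":[-4.2,1.3,0],"twist":[0,0,0],"jaw":1},
    {"xyz":[-4.2,1.3,1.5],"twist":[0,0,0],"jaw":1},
    {"xyz":[-4.2,1.3,3.5],"twist":[0,0,0],"jaw":1},
    {"xyz":[-4.2,1.3,5],"twist":[0,0,0],"jaw":1},
    {"xyz":[-4.2,1.3,5.5],"twist":[0,0,0],"jaw":1},
    {"xyz":[-4.2,1.3,5.5],"twist":[0,0,0],"jaw":1},
  ],
)

```text
time_s: 11.22
tool_pos: [0.4792, 0.0276, 0.277]
tool_rot: [-179.8, 0.1, 101.2]
force: [0.8, -0.2, 0.4]
grip_width: 0.0006
grasp_force: 0.0
```

Request:
servo_tool(
  plan=[
    {"xyz":[0,0.4,0],"twist":[0,0,0],"jaw":1},
    {"xyz":[0,0.8,0],"twist":[0,0,0],"jaw":1},
    {"xyz":[0,1.2,0],"twist":[0,0,0],"jaw":1},
    {"xyz":[0,1.6,0],"twist":[0,0,0],"jaw":1},
    {"xyz":[0,2.0,0],"twist":[0,0,0],"jaw":1},
    {"xyz":[0,2.4,0],"twist":[0,0,0],"jaw":1},
    {"xyz":[0,2.4,0],"twist":[0,0,0],"jaw":1},
  ],
)

```text
time_s: 11.8
tool_pos: [0.5028, 0.0323, 0.2783]
tool_rot: [-179.9, 0.0, 101.2]
force: [-3.1, -0.9, 1.2]
grip_width: 0.0005
grasp_force: 1.3
```

Request:
servo_tool(
  plan=[
    {"xyz":[0,0.4,0],"twist":[0,0,0],"jaw":1},
    {"xyz":[0,0.8,0],"twist":[0,0,0],"jaw":1},
    {"xyz":[0,1.1,0],"twist":[0,0,0],"jaw":1},
    {"xyz":[0,1.1,0],"twist":[0,0,0],"jaw":1},
  ],
)

```text
time_s: 12.13
tool_pos: [0.5142, 0.0347, 0.2785]
tool_rot: [179.9, 0.0, 101.2]
force: [0.2, 0.2, -0.3]
grip_width: 0.001
grasp_force: 0.0
```

```bash
cat > lev.py <<'E'
from h import *
def run():
    q=np.load('/tmp/q.npy');c=env.read_camera('scene')['img'].astype(float).mean(2);old=cv2.imread('pics/s0.png').astype(float).mean(2);t=cv2.imread('pics/s5.png')
    t=cv2.resize(t,(140,105),interpolation=cv2.INTER_AREA).astype(float).mean(2)
    for n,y in(('L',.059),('R',-.101)):
        u=proj('scene',box(q,(-.052,y,.092))).round().astype(int);a,b=u
        w=lambda i,dx=0,dy=0:i[b-dy-8:b-dy+9,a-dx-7:a-dx+8]
        print(n,'diff from on',abs(w(c)-w(old)).mean().round(1),'from s5',abs(w(c)-w(t,220,165)).mean().round(1))
    o=env.get_obs();print(o['time_s'],o['force'],o['tool_pos'])
E
python3 -c "import lev;lev.run()"
```

```text
L diff from on 27.7 from s5 46.7
R diff from on 6.5 from s5 1.6
12.1833 [ 0.0499971   0.89369392 -0.07303446] [0.51388207 0.03455127 0.2783872 ]
```

Force dropped to zero, so the lever has snapped over. I'll back off to the front, then go up and clear.

Request:
servo_tool(
  plan=[
    {"xyz":[0,-1.5,0],"twist":[0,0,0],"jaw":1},
    {"xyz":[0,-3,0],"twist":[0,0,0],"jaw":1},
    {"xyz":[0,-4,-2.5],"twist":[0,0,0],"jaw":1},
    {"xyz":[0,-4,-6],"twist":[0,0,0],"jaw":1},
    {"xyz":[3,-4,-9],"twist":[0,0,0],"jaw":1},
    {"xyz":[6.5,-4,-11],"twist":[0,0,0],"jaw":1},
    {"xyz":[10,-4,-12],"twist":[0,0,0],"jaw":1},
    {"xyz":[13,-4,-12],"twist":[0,0,0],"jaw":1},
    {"xyz":[13,-4,-12],"twist":[0,0,0],"jaw":1},
    {"xyz":[13,-4,-12],"twist":[0,0,0],"jaw":1},
  ],
)

```text
time_s: 13.02
tool_pos: [0.4483, 0.1559, 0.3984]
tool_rot: [180.0, 0.0, 101.4]
force: [0.3, -0.7, -0.7]
grip_width: 0.0004
grasp_force: 0.0
```

```bash
python3 -c "
import lev;lev.run()
from h import *
snap('scene','s6',(220,165,360,270),5.6)
a=cv2.imread('pics/s0.png');b=env.read_camera('scene')['img'][:,:,::-1].copy()
q=np.load('/tmp/q.npy')
# patch match of left lever window vs right lever 'on' & s5 tripped
def w(im,y):
    u=proj('scene',box(q,(-.052,y,.092))).round().astype(int);return im[u[1]-9:u[1]+10,u[0]-8:u[0]+9].astype(float).mean(2)
t=np.zeros_like(a);t[165:270,220:360]=cv2.resize(cv2.imread('pics/s5.png'),(140,105),interpolation=cv2.INTER_AREA)
cc=lambda x,y:np.corrcoef(x.ravel(),y.ravel())[0,1].round(3)
for y in(.059,-.101):print(y,'corr on',cc(w(b,y),w(a,y)),'corr s5',cc(w(b,y),w(t,y)))
print('on vs s5 left',cc(w(a,.059),w(t,.059)))
"
```

```text
L diff from on 4.9 from s5 30.4
R diff from on 4.6 from s5 2.4
13.0667 [ 0.72354859 -0.30869053  0.33939239] [0.44874222 0.15425419 0.39812804]
0.059 corr on 0.999 corr s5 0.66
-0.101 corr on 0.999 corr s5 0.999
on vs s5 left 0.658
```

The left lever patch matches its original "on" picture (correlation 0.999), the right one is unchanged, and the arm is clear.

```bash
python3 -c "
from cell import env
print(env.sign_off())"
```

```text
the job is handed in; nothing more can be done
None
```

The charger's (left) breaker was tripped by its test button and its lever pushed back to on, with the right breaker still on and untouched and the arm clear; however, the press was not light: the button held until over 20 N (peak reading 22 N) rather than the stated 9 N, and took several presses.

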